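# Complete the buffer-bottle carrier and hold it up off its spill tray

### The job

The blue carrier on the black spill tray still lacks its red-capped bottle: take that bottle from the bench, set it down upright in the carrier's empty pocket without dropping it in, and let go of it. Then take the carrier by its handle, lift it straight up with both bottles to about 12 cm above the tray so that I can wipe underneath, and finish while still holding it there, level and still. Do not tip the carrier or the bottles on the way, and leave the amber bottle, the beaker and the jar where they are.

Things in the scene. Friction and masses are not known exactly. Their poses are not given: they have to be found in the camera images.
- bottle_red: loose pale grey-blue plastic bottle with a red cap, standing on the bench; 110 mm high, 100 to 150 g. Body 46 mm in diameter up to 62 mm, shoulder narrowing to a 30 mm neck at 74 mm, then a cap 36 mm in diameter from 78 to 110 mm, the place to grip. The foot is chamfered 5 mm. Origin at the centre of the underside, z up along the bottle.
- bottle_white: the same bottle with a white cap, loose in the carrier's full pocket (its +y pocket), and to stay there. Origin at the centre of the underside.
- carrier: loose blue plastic carrier, 62 (x) x 186 (y) mm, walls 40 mm high and 4 mm thick, floor 6 mm thick, 200 to 310 g; it stands on the spill tray. Two pockets, each 54 x 54 mm inside, lie 62 mm either side of its centre along its y axis, with an upright 10 x 30 mm post between them that carries the handle. Its balance point is near the centre when both bottles are in; any heading is possible. Origin at the centre of the underside, z up.
- carrier_handle (a point): centre of the carrier's handle, an orange bar 14 mm thick (carrier x), 50 mm long (carrier y) and 20 mm high, 130 mm above the carrier's underside, top at 140 mm; pinch it from above across its 14 mm. Axes as the carrier's.
- free_pocket (a point): centre of the inner floor of the empty pocket (carrier's -y pocket), 6 mm above the carrier's underside; where the underside centre of the red-capped bottle belongs. Axes as the carrier's.
- full_pocket (a point): centre of the inner floor of the pocket that already holds the white-capped bottle (carrier's +y pocket).
- tray: fixed black spill tray on the bench, 116 (x) x 236 (y) mm, floor 4 mm thick, rim 10 mm high; the carrier stands in its middle with the same heading. Origin at the centre of the underside, on the bench.
- amber: bystander: loose amber glass bottle with a black cap, 44 mm in diameter, 90 mm high, on the bench. Origin at the centre of the underside.
- beaker: bystander: loose glass beaker without a handle, mouth up, 64 mm in diameter, 70 mm high, on the bench. Origin at the centre of the underside.
- jar: bystander: loose white jar with a blue lid, 54 mm in diameter, 45 mm high, on the bench. Origin at the centre of the underside.
Not all that is in view belongs to the job. Several things look just like the carrier: the one meant starts nearest to the robot's base. Leave any purple look-alike of the bottle_white alone.

How it is judged:
By the outcome, as a careful person would: the job done as asked, in the order asked, and still so for the second after the job is handed in, while the arm keeps its last pose, push and grip.
It also fails if it takes over 48 s, if anything falls off the work surface, if the arm or the gripper's body presses on something with over 40 N, if the wrist force passes 120 N, or if a joint passes its speed limit or range.

### The arm

A 6-joint arm with a two-finger parallel gripper is mounted at the origin on the work surface. World frame = base frame: x ahead of the robot, y to its left, z up, the work surface at z = 0. Lengths are in m, angles in rad, forces in N, time in s.
With the tool pointing down it reaches from about 0.35 to 0.975 m from the base axis. Payload 17.4 kg.
Tool frame: the origin (TCP) lies midway between the tips of the shut fingers; the grasp point (between the pads) lies manip.grip_depth behind it (manip.grip_depth is the distance from the TCP to the grasp point, in m); z points along the fingers, y is the direction in which the jaws open and shut (so a half turn about z gives the same grasp; the last joint's range is limited). The gripper opens to 85 mm and grips with 20 to 120 N. Pads are 22 mm wide; open, the fingers measure 114 mm over their backs; the gripper's body (76 mm by 85 mm) begins 54 mm behind the grasp point. The pads swing forward as they close: fully open they stand 13 mm farther back than shut.
Start: joints at [-1.381, 0.116, 1.442, -0, 1.584, -0.038], TCP at [0.152, -0.658, 0.231] pointing down, gripper open.
Joint ranges: [-2.83, 2.83], [-0.83, 2.19], [0.07, 2.5], [-1.14, 4.28], [0.01, 3], [-2.97, 2.97]. Speed limits (rad/s): [1.89, 1.89, 2.22, 3.14, 3.14, 3.14].

### API

Orientations are given as a unit quaternion [x, y, z, w].
In Python, from plant import manip gives the robot as it stands. Calls block until the motion is done:
- manip.reach(position, orientation): joint-space move of the TCP to a pose.
- manip.movel(position, frame=None, rate=0.15): straight line of the TCP; frame=None keeps the orientation; rate is the mean speed in m/s.
- manip.set_joints(angles): joint-space move.
- manip.command_gripper(opening, grip_force=None): opening from 0.0 (shut) to 1.0 (fully open); grip_force is the grip in N (None keeps the last); returns when the fingers have stopped.
- manip.dwell(seconds).
- manip.inverse_kinematics(position, orientation): joint angles nearest the present ones, or None.
- manip.snapshot(name): name is "scene" or "top"; returns the picture (420x560x3 uint8, red, green, blue); there is no depth.
- manip.calibration(name): a dict with "fx", "fy", "cx", "cy" (pixels), "eye" and "rotation" of the camera in the world. Camera axes: x right, y down, z forward; pixel columns grow to the right and rows downward; lengths in m; the calibration is good to about 2 mm. A picture is of the moment at which its call begins. calibration takes no time and is no camera call.
A pose or a line that the arm cannot do raises manip.MotionError and nothing moves.
- manip.finish_job(): hands the job in, once; it reports no verdict.
Readings, each from a call of its own:
- manip.get_time_s(): time.
- manip.get_joint_positions(): joint angles.
- manip.get_joint_vel(): joint speeds.
- manip.get_joint_efforts(): joint torques, N m.
- manip.get_eef_pos(): TCP position.
- manip.get_ee_rot(): TCP orientation.
- manip.get_force(): force on the tool from outside, world axes, zero at the start.
- manip.get_moment(): the same for the moment, N m.
- manip.get_opening(): opening from 0.0 (shut) to 1.0 (fully open).
Only numpy, scipy, OpenCV 4.12 (cv2) and the standard library are available. Lean on these libraries where they do the work, as an engineer would, in place of code of your own. Each camera call takes 0.05 s, during which the arm holds its last target. There are 200 camera calls.

## Working session

There is one attempt and no reset: what is moved stays moved. The work goes in short steps, each a Python script; the robot and the scene stay as the last script left them, time stands still between calls to the robot, and variables do not carry over. Pictures are saved under pics/ and viewed, about 8 in all and at most 12, crops included, and the job is handed in when it is done.

```bash
mkdir -p pics; python3 - <<'E'
from plant import manip
import cv2
for n in("scene","top"):
    im=manip.snapshot(n); cv2.imwrite(f"pics/{n}0.png",im[:,:,::-1]); print(n,manip.calibration(n))
print(manip.grip_depth,manip.get_ee_rot(),manip.get_time_s())
E
```

```text
scene {'fx': 491.9240230388796, 'fy': 491.9240230388796, 'cx': 280.8511090425013, 'cy': 207.92113385344436, 'eye': array([1.23200758, 0.39625977, 1.17657874]), 'rotation': array([ 0.54604653,  0.7869164 , -0.23917949, -0.15933908])}
top {'fx': 523.554874979825, 'fy': 523.554874979825, 'cx': 282.3316301677844, 'cy': 214.52549299597922, 'eye': array([0.39126515, 0.12720218, 1.66021572]), 'rotation': array([ 0.70952438, -0.70249983,  0.03604151, -0.0420732 ])}
0.0187 [ 9.93521391e-01  1.13644121e-01 -2.62785996e-05 -5.09067548e-04] 0.1
```

View pics/top0.png

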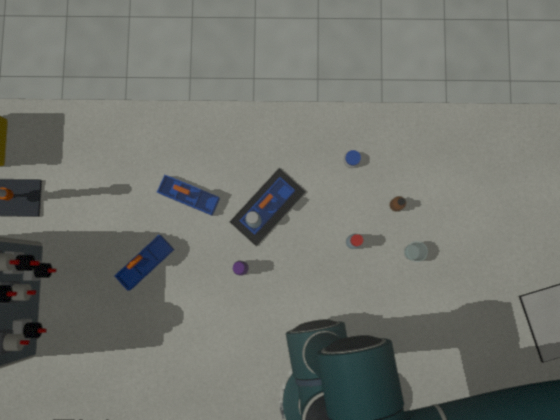

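View pics/scene0.png

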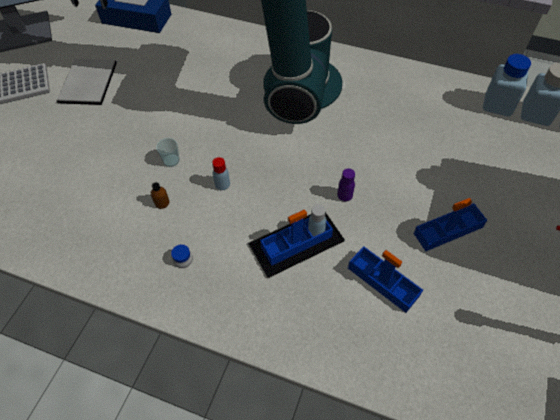

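The top view shows the target tray and carrier at about (268,207), its handle at (266,201), the white cap at (252,218) and the red cap at (357,240). The amber bottle is at (398,203), the beaker at (416,251), the jar at (353,158) and the purple decoy at (240,268). I'll measure these next.

```bash
cat > h.py <<'E'
import numpy as np, cv2
from scipy.spatial.transform import Rotation as R
from plant import manip
def ray(n,uv,z):
    c=manip.calibration(n); d=R.from_quat(c['rotation']).apply([(uv[0]-c['cx'])/c['fx'],(uv[1]-c['cy'])/c['fy'],1])
    return c['eye']+d*(z-c['eye'][2])/d[2]
def proj(n,p):
    c=manip.calibration(n); q=R.from_quat(c['rotation']).inv().apply(np.array(p)-c['eye'])
    return q[...,:2]/q[...,2:]*c['fx']+[c['cx'],c['cy']]
def comps(im,f,win,amin=15):
    u0,u1,v0,v1=win; h=cv2.cvtColor(im,cv2.COLOR_RGB2HSV)[v0:v1,u0:u1].astype(int)
    m=f(h[...,0],h[...,1],h[...,2]).astype(np.uint8)
    k,l,s,c=cv2.connectedComponentsWithStats(m)
    i=1+np.argmax(s[1:,4]); ys,xs=np.nonzero(l==i)
    return c[i]+[u0,v0],s[i,4],cv2.minAreaRect(np.c_[xs+u0,ys+v0].astype(np.float32))
red=lambda h,s,v:((h<5)|(h>172))&(s>150)&(v>70)
orange=lambda h,s,v:(h>5)&(h<18)&(s>150)&(v>90)
dark=lambda h,s,v:(v<75)&(s<90)
def down(yaw): # tool down, jaw axis (tool y) along heading yaw
    return (R.from_euler('z',yaw-np.pi/2)*R.from_quat([1,0,0,0])).as_quat()
E
python3 - <<'E'
from h import *
t=cv2.cvtColor(cv2.imread('pics/top0.png'),4); s=cv2.cvtColor(cv2.imread('pics/scene0.png'),4)
for nm,f,wt,ws,z in(("red",red,(335,375,222,260),(200,240,145,200),.11),("handle",orange,(250,285,185,220),(280,312,200,230),.144)):
    for n,im,w in(("top",t,wt),("scene",s,ws)):
        c,a,r=comps(im,f,w); b=cv2.boxPoints(r)
        print(nm,n,c,a,r,ray(n,c,z)[:2],np.round([ray(n,q,z)[:2] for q in b],3).tolist())
tm=comps(t,lambda h,s,v:((v<75)&(s<110))|((h>100)&(h<130)&(s>150)),(225,312,160,250)); b=cv2.boxPoints(tm[2]);w=np.array([ray("top",q,.01)[:2] for q in b])
print("tray",tm[1],w.round(4).tolist(),w.mean(0),np.linalg.norm(w-np.roll(w,1,0),axis=1))
cr=np.hstack([cv2.resize(t[165:250,225:310],(400,400),interpolation=3),cv2.resize(t[215:265,333:383],(400,400),interpolation=3)])
cv2.imwrite('pics/c1.png',cr[:,:,::-1])
print(manip.get_eef_pos())
E
```

```text
red top [356.52439024 239.76829268] 82 ((356.5, 239.5), (9.0, 9.0), 90.0) [ 0.49015707 -0.0790478 ] [[0.504, -0.066], [0.504, -0.092], [0.478, -0.092], [0.477, -0.066]]
red scene [219.20863309 164.15107914] 139 ((219.0, 165.0), (14.0, 12.0), 90.0) [ 0.50134139 -0.07330894] [[0.487, -0.099], [0.476, -0.067], [0.521, -0.047], [0.532, -0.078]]
handle top [265.22033898 201.06779661] 59 ((265.5, 201.00001525878906), (3.535533905029297, 14.849242210388184), 45.0) [0.59857269 0.19145932] [[0.587, 0.209], [0.618, 0.179], [0.611, 0.172], [0.58, 0.202]]
handle scene [297.51694915 215.73728814] 118 ((297.6000061035156, 215.70001220703125), (6.260990142822266, 18.335756301879883), 63.43495178222656) [0.60616334 0.19299799] [[0.618, 0.172], [0.581, 0.202], [0.594, 0.214], [0.631, 0.184]]
tray 1386 [[0.5509, 0.3095], [0.7269, 0.1539], [0.6486, 0.0682], [0.4745, 0.2238]] [0.60022023 0.18887188] [0.11482002 0.23486741 0.11607194 0.23354723]
[ 0.15240724 -0.65739712  0.2306374 ]
```

View pics/c1.png

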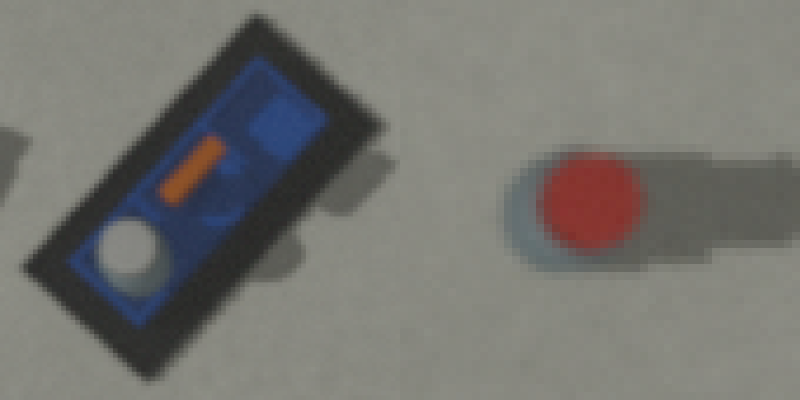

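The tray measures 115 × 234 mm, which agrees with the given size. Its centre is about (0.600, 0.190) and its long axis runs at −41.7°, with the empty pocket toward +x/−y. I'll refine the cap and handle positions with model silhouettes, then go in for the bottle.

```bash
cat >> h.py <<'E'
def hullc(n,pts):
    h=cv2.convexHull(proj(n,pts).astype(np.float32)); m=cv2.moments(h); return np.array([m['m10'],m['m01']])/m['m00']
a_=np.linspace(0,2*np.pi,40)
cyl=np.vstack([np.c_[.018*np.cos(a_),.018*np.sin(a_),0*a_+z] for z in(.078,.11)])
def box(yaw): return R.from_euler('z',yaw).apply([[x,y,z] for x in(-.007,.007) for y in(-.025,.025) for z in(.120,.140)])
def fit(n,pts,c,x0,z): # shift pts in xy to match centroid
    from scipy.optimize import least_squares
    return least_squares(lambda p:hullc(n,pts+[p[0],p[1],z])-c,x0,diff_step=1e-3).x
E
python3 - <<'E'
from h import *
t=cv2.cvtColor(cv2.imread('pics/top0.png'),4); s=cv2.cvtColor(cv2.imread('pics/scene0.png'),4)
for n,im,w,w2 in(("top",t,(335,375,222,260),(250,285,185,220)),("scene",s,(200,240,145,200),(280,312,200,230))):
    print(n,"red",fit(n,cyl,comps(im,red,w)[0],[.49,-.08],0),"handle",fit(n,box(np.radians(48.3)),comps(im,orange,w2)[0],[.6,.19],.004))
for y in(48.3,228.3):
    for p in([.49,-.08,.2],[.645,.148,.2],[.6,.19,.25]): print(y,manip.inverse_kinematics(p,down(np.radians(y))))
E
```

```text
top red [ 0.49108772 -0.0809362 ] handle [0.5998245  0.19191223]
scene red [ 0.49052446 -0.0802246 ] handle [0.60012752 0.19108946]
48.3 [-2.13220832e-01 -2.71232414e-01  1.85718874e+00 -4.44089210e-16
  1.55563633e+00  2.08537779e+00]
48.3 [ 1.87009924e-01  9.71731624e-02  1.51247341e+00 -4.44089210e-16
  1.53194609e+00  2.48560855e+00]
48.3 [ 2.66148181e-01  1.27990631e-02  1.51965509e+00 -4.44089210e-16
  1.60913850e+00  2.56474681e+00]
228.3 [-2.13220832e-01 -2.71232414e-01  1.85718874e+00 -4.44089210e-16
  1.55563633e+00 -1.05621486e+00]
228.3 [ 1.87009924e-01  9.71731624e-02  1.51247341e+00 -4.44089210e-16
  1.53194609e+00 -6.55984105e-01]
228.3 [ 2.66148181e-01  1.27990631e-02  1.51965509e+00 -4.44089210e-16
  1.60913850e+00 -5.76845848e-01]
```

```bash
python3 - <<'E'
from h import *
q=down(np.radians(228.3)); x,y=.4908,-.0806
manip.reach([x,y,.19],q)
manip.movel([x,y,.0765],rate=.12)
print(manip.get_force())
manip.command_gripper(0,grip_force=40); print(manip.get_opening(),manip.get_eef_pos(),manip.get_force())
manip.movel([x,y,.19],rate=.12); manip.dwell(.3)
print(manip.get_opening(),manip.get_force(),manip.get_time_s())
cv2.imwrite('pics/s1.png',manip.snapshot("scene")[80:360,80:440,::-1].repeat(2,0).repeat(2,1))
E
```

```text
[0.32850924 0.91953458 0.83850121]
0.408346994840589 [ 0.490999   -0.080663    0.07688109] [-1.10398945 -0.20729555  4.93322373]
0.41057682768034964 [ 0.31164185  0.38585491 -1.37979738] 5.5
```

View pics/s1.png

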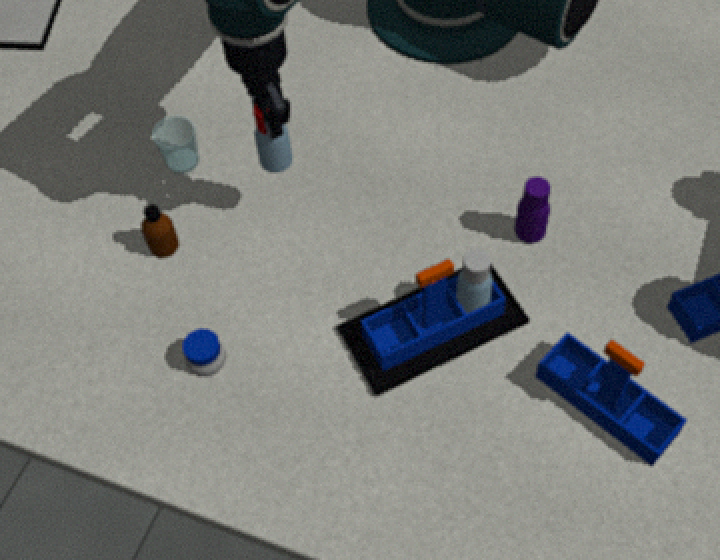

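The bottle is held: about 1.4 N of weight, opening 0.41, and it hangs upright. Next I'll carry it over the empty pocket and check the alignment.

```bash
python3 - <<'E'
from h import *
q=down(np.radians(228.3)); u=R.from_euler('z',48.3,degrees=True).apply([0,-.062,0])
P=np.array([.600,.191,0])+u; print(P)
manip.reach([P[0],P[1],.19],q)
manip.movel([P[0],P[1],.125],rate=.12); manip.dwell(.2)
im=manip.snapshot("scene"); im2=manip.snapshot("top")
print(manip.get_eef_pos(),manip.get_force(),manip.get_time_s())
a=cv2.resize(im[180:280,240:350],(440,400),interpolation=3); b=cv2.resize(im2[160:250,225:305],(356,400),interpolation=3)
cv2.imwrite('pics/h1.png',np.hstack([a,b])[:,:,::-1])
E
```

```text
[0.64629157 0.14975572 0.        ]
[0.64650264 0.14980344 0.12559916] [-0.72291568 -0.24865112 -1.33458287] 7.6167
```

View pics/h1.png

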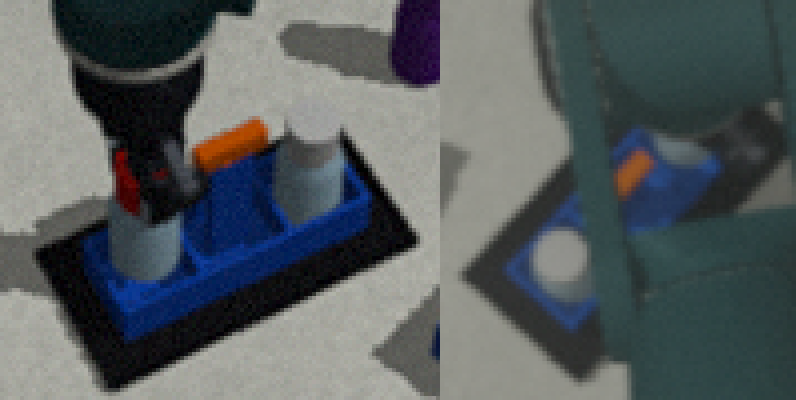

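The bottle hangs upright with its foot over the empty pocket, inside the walls. I'll lower it with a force guard.

```bash
python3 - <<'E'
from h import *
P=[.6463,.1497]; f0=manip.get_force()
z=.125; ok=True
for z in [*np.arange(.117,.0949,-.007),*np.arange(.0925,.0834,-.0015)]:
    manip.movel([P[0],P[1],z],rate=.06); f=manip.get_force()-f0
    print(round(z,4),f.round(2),manip.get_eef_pos().round(4))
    if f[2]>1.2 and z>.092 or np.hypot(*f[:2])>4: print("STOP"); ok=False; break
    if f[2]>1.5: break
print(manip.get_time_s())
im=manip.snapshot("scene"); cv2.imwrite('pics/d1.png',cv2.resize(im[180:280,240:350],(660,600),interpolation=3)[:,:,::-1])
E
```

```text
0.117 [0.87 0.9  0.16] [0.646  0.1497 0.1162]
0.11 [ 1.41 -0.13  0.8 ] [0.646  0.1497 0.1093]
0.103 [0.54 0.47 0.3 ] [0.6461 0.1497 0.1024]
0.096 [ 1.34  0.33 -0.87] [0.646  0.1496 0.0954]
0.0925 [ 0.51  0.1  -0.09] [0.6462 0.1497 0.0923]
0.091 [ 0.88  1.06 -0.62] [0.6463 0.1497 0.091 ]
0.0895 [ 1.19 -0.6  -0.2 ] [0.6462 0.1496 0.0894]
0.088 [ 1.26 -0.04  0.99] [0.6463 0.1497 0.0879]
0.0865 [ 1.21 -0.23  4.72] [0.6466 0.1497 0.0869]
9.95
```

View pics/d1.png

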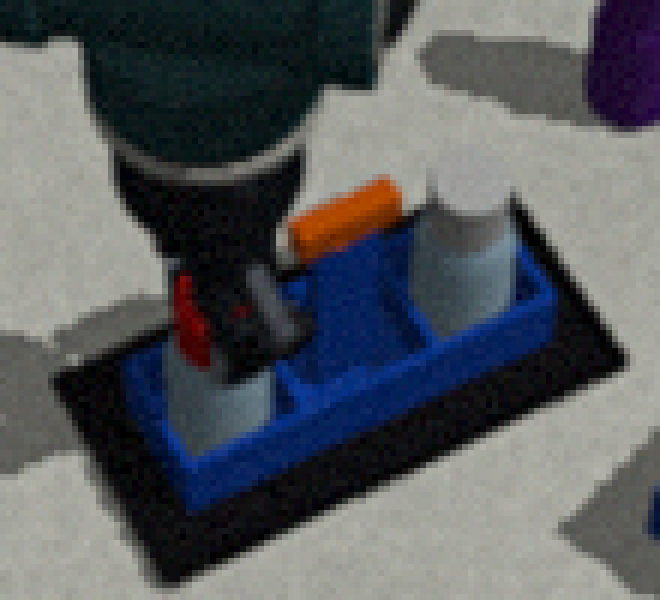

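Contact came at TCP z = 0.087, exactly the height expected for the pocket floor, so the bottle is seated. I'll release it and move over the handle.

```bash
python3 - <<'E'
from h import *
manip.command_gripper(1.0); manip.dwell(.2)
manip.movel([.6463,.1497,.21],rate=.12)
im=manip.snapshot("scene")
c,a,r=comps(im,orange,(280,315,200,230)); print(a,"handle",fit("scene",box(np.radians(48.3)),c,[.6,.19],.004))
c,a,r=comps(im,red,(255,300,180,260)); print(a,"red",fit("scene",cyl,c,[.64,.15],.010))
manip.movel([.600,.1913,.21],rate=.12); print(manip.get_time_s(),manip.get_opening())
im=manip.snapshot("scene"); cv2.imwrite('pics/d2.png',cv2.resize(im[180:280,240:350],(660,600),interpolation=3)[:,:,::-1])
E
```

```text
107 handle [0.599533   0.19350919]
173 red [0.64533625 0.14996353]
12.65 0.9974495528290271
```

View pics/d2.png

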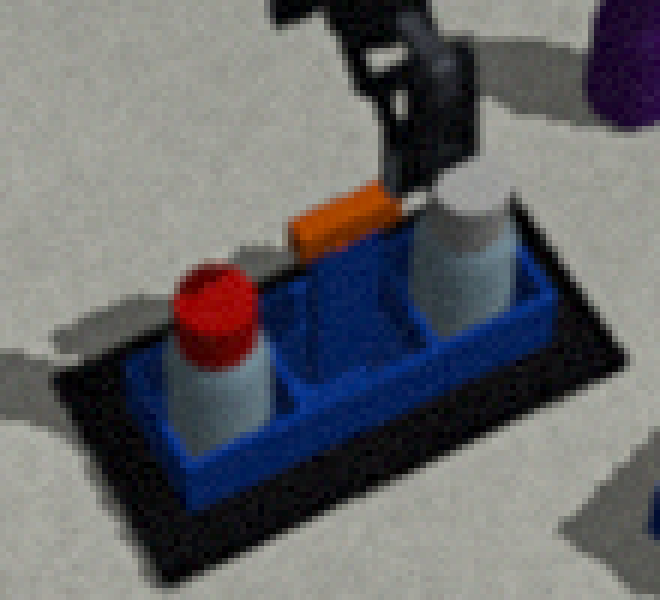

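The red-capped bottle stands upright and free in its pocket, cap centre at (0.645, 0.150). The handle has not moved. Next I'll grip the handle and lift.

```bash
python3 - <<'E'
from h import *
manip.movel([.600,.1913,.1165],rate=.08); print(manip.get_force())
manip.command_gripper(0,grip_force=90); print(manip.get_opening(),manip.get_eef_pos(),manip.get_force())
p=manip.get_eef_pos()
manip.movel([.600,.1913,.1365],rate=.04); manip.dwell(.2); print(manip.get_force(),manip.get_moment(),manip.get_opening(),manip.get_time_s())
im=manip.snapshot("scene"); cv2.imwrite('pics/l1.png',cv2.resize(im[160:280,230:360],(650,600),interpolation=3)[:,:,::-1])
E
```

```text
[-0.91113764 -0.84856055 -1.18794065]
0.14966427414838024 [0.60001088 0.19125769 0.11666236] [-0.6921638  -0.61692843  2.58111781]
[ 0.20462468  0.28948624 -4.2567881 ] [-0.01778556  0.01829663  0.02816068] 0.14718221961559996 15.525
```

View pics/l1.png

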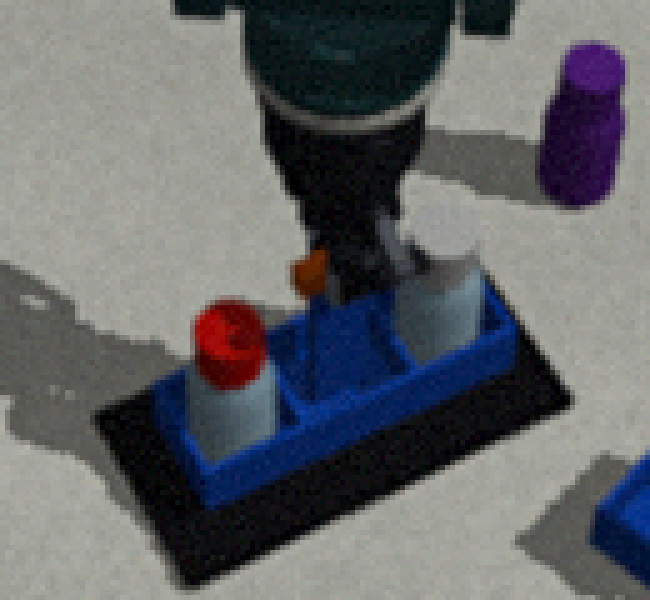

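The grip holds about 4.3 N with near-zero moment, and the carrier is level. I'll lift the rest of the way.

```bash
python3 - <<'E'
from h import *
manip.movel([.600,.1913,.2365],rate=.06); manip.dwell(.8)
print(manip.get_eef_pos(),manip.get_ee_rot(),manip.get_force(),manip.get_moment(),manip.get_opening(),abs(manip.get_joint_vel()).max(),manip.get_time_s())
im=manip.snapshot("scene"); cv2.imwrite('pics/l2.png',cv2.resize(im[80:290,140:420],(800,600),interpolation=3)[:,:,::-1])
c,a,r=comps(im,red,(240,320,120,240)); print(a,"red",fit("scene",cyl,c,[.64,.15],.13))
E
```

```text
[0.59998912 0.19132224 0.23652549] [3.55904558e-01 9.34522309e-01 3.96095998e-06 1.58928423e-05] [-0.11377575 -0.5456259  -4.65524535] [-0.00564945  0.04734411 -0.05273194] 0.14686637984654066 0.005155741208711804 18.1917
192 red [0.64670579 0.15058035]
```

View pics/l2.png

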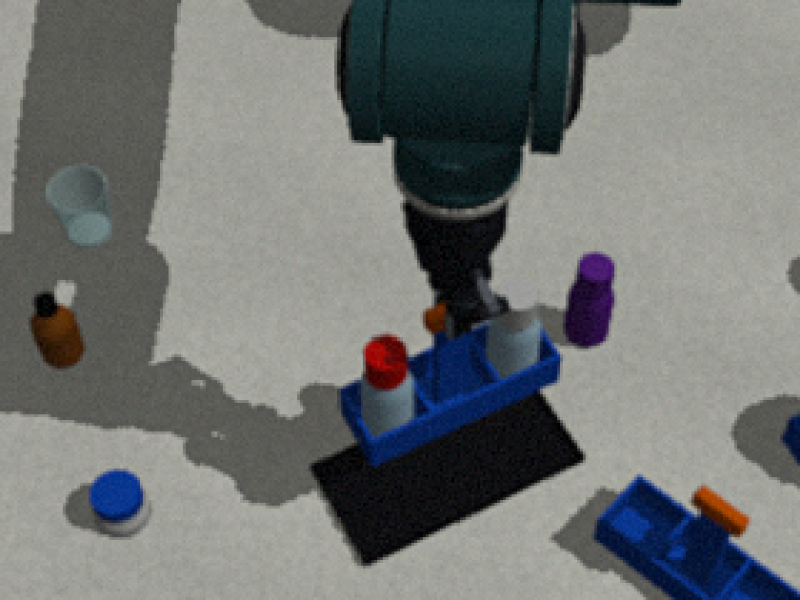

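The carrier hangs level above the clear tray with both bottles seated, and the bystanders have not moved. With the 12 cm lift assumed, the red cap fits at (0.647, 0.151), matching its pocket. I'm handing in.

```bash
python3 -c "
from plant import manip
manip.finish_job()"
```

```text
the job is handed in; nothing more can be done
```

The red-capped bottle is in the carrier's empty pocket. The arm is holding the carrier by its handle with both bottles in it, about 12 cm above the tray. I handed the job in at about 18 s of the 48 s allowed.

- **Placing the bottle:** I lowered it under force watch. It touched at tool height 0.087 m, as expected for the pocket floor, with about 5 N at contact. I then let go, and it stood upright.
- **Lifting:** I pinched the handle with a 90 N grip setting and raised it straight up. The tool rose 119.9 mm.
- **Last checks:** the load was about 4.7 N with almost no moment, the tool was vertical and the arm nearly motionless. The red cap was within about 1.5 mm of where it should be after the lift. In the last picture the carrier looks level, and the amber bottle, beaker and jar are where they were.
- **One disagreement:** after I released the bottle, one reading of the handle position was off by about 2 mm. I put that down to the bar being partly hidden in that view and used the earlier position, and the grasp held.

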